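Change over the clamping jig on the rework bench

ROBOT

A 7-joint arm with a two-finger parallel gripper is mounted at the origin on the work surface. World frame = base frame: x ahead of the robot, y to its left, z up, the work surface at z = 0. Lengths are in m, angles in rad, forces in N, time in s.
With the tool pointing down it reaches from about 0.425 to 0.825 m from the base axis. Payload 3.6 kg.
Tool frame: the origin (TCP) lies on the centre line of the jaws, within the pads' length; the fingertips stand 19 mm ahead of it and the grasp point (between the pads) is the TCP; z points along the fingers, y is the line along which they close (so a half turn about z gives the same grasp; the last joint's range is limited). The gripper opens to 85 mm and grips with 20 to 120 N. Pads are 22 mm wide; open, the fingers measure 114 mm over their backs; the gripper's body (76 mm by 85 mm) begins 54 mm behind the grasp point. The pads swing forward as they close: fully open they stand 13 mm farther back than shut.
Start: joints at [-1.337, 0.615, -0.013, 1.423, 0.008, 1.103, -0.04], TCP at [0.168, 0.628, 0.25] pointing down, gripper open.
Joint ranges: [-3.12, 3.12], [-0.3, 2.06], [-1.34, 1.32], [0.26, 2.42], [-1.36, 4.5], [0.01, 1.98], [-2.84, 2.84]. Speed limits (rad/s): [2.79, 2.79, 3.14, 3.14, 3.14, 3.14, 3.14].

INTERFACE

Orientations are given as a 3x3 rotation matrix whose columns are the frame's x, y, z axes.
In Python, from workcell import get_obs, read_camera, r gives the robot as it stands.
- The arm moves only by the shell command python3 -m creep 'ROWS' [FORCE]. ROWS is JSON, a list of rows, each a list of 3 entries, a list of its own where there are three numbers: the shift along the tool's x, y, z in m, then the turn, a rotation vector about the tool's x, y, z in rad, then the finger opening in m, from 0 to 0.0854. In form: [[[dx, dy, dz], [ax, ay, az], fingers], ...]. A call has 1 to 20 rows; each row is the pose to reach, as a shift and turn from the pose commanded when the call began, along the tool's axes at that moment; what a row does not reach only later rows make up. A row lasts 1/10 s, in which the tool goes at most 50 mm and 8.59 degrees, less where a joint would pass 70% of its speed; a pose out of reach is approached as far as the arm can. A call with a gripper value outside its range is refused whole. The fingers move at their own pace and stop on an object; FORCE is the grip in N (left out, the last holds). Time passes only in rows, so rows that repeat a pose let the fingers close. It gives the time, the measured TCP pose, the force, the opening and the grip force at its end, in the units of the state.
- get_obs(): the state, without advancing time (a new reading comes with each control period).
- read_camera(name): name is "scene" or "top"; returns a dict with "image" (480x640x3 uint8, red, green, blue), "z_map" (480x640 float32, m along the optical axis (not along the pixel's ray), 0 where there is no reading), "vertical_fov" (degrees; the focal length in pixels is half the picture's height over the tangent of half this angle, whatever the lens; pixels are square), "cx", "cy" (the principal point, pixels), "position" and "attitude" of the camera in the world. Camera axes: x right, y up, looking along -z (the intrinsics and any distortion apply to the point x, -y, -z); pixel columns grow to the right and rows downward; lengths in m; the calibration is good to about 2 mm. A picture is of the moment at which its call begins.
- r.close_job(): hands the job in; it is judged then, once.
The state is a dict: "t": time; "joint_positions": joint angles; "qd": joint speeds; "effort": joint torques, N m; "eef_pos": TCP position; "tcp_rot": TCP orientation; "contact_force": force on the tool from outside, world axes, zero at the start; "wrist_torque": the same for the moment, N m; "grip_width": opening from 0.0 (shut) to 1.0 (fully open); "finger_force": force on a finger pad.
Only numpy, scipy, OpenCV 4.12 (cv2) and the standard library are available. Lean on these libraries where they do the work, as an engineer would, in place of code of your own. Each camera call takes 0.05 s, during which the arm holds its last target. There are 200 camera calls.

TASK

The clamping jig still holds the finished heat sink: swing its cam lever fully open, lift the heat sink out and stand it upright in the grey tray, then, with the lever still open, stand all the waiting black power modules in the channel, long sides along the jaws and whole modules between the channel's ends, and turn the adjusting knob until its white pointer lines up with the raised white mark. Then push the cam lever fully closed so that every module is clamped upright and square against the fixed jaw. Leave the solder spool, bottle and screwdriver where they are.

Things in the scene. Friction and masses are not known exactly. Their poses are not given: they have to be found in the camera images.
- jig: Fixed aluminium clamping jig, base plate 170 x 440 mm, 12 mm thick; origin on the table top. z up, y along the channel (left at yaw 0), x across it, away from the robot. The plate spans x = -65 to +105, y = -220 to +220 mm in this frame. The channel floor is the plate's top, z = 12 mm. Lever at the +y end, knob at the -y end
- channel (a point): on the channel floor (jig frame 0, 0, 12 mm), axes as the jig's; the channel's usable length is y = -140 to +140 mm. Jaw gap: lever open, about 56 mm at the starting knob setting and 46 mm with the knob on its mark; closed, empty, knob on its mark, about 32 mm
- fixed_jaw (a point): middle of the clamping face of the fixed jaw, a steel bar along y on the robot side (-x) of the channel; face at jig x = -30 mm, top 24 mm above the table, y from -145 to +145 mm
- sprung_jaw (a point): middle of the clamping face of the sprung jaw, a steel bar along y on the +x side, top 25 mm above the table, y -135 to +135 mm. The lever moves it 14 mm back as it opens; the knob winds it about 10 mm nearer between start and mark. As the lever closes it pushes the parts in the channel against the fixed jaw and clamps them with 8 to 13 N in all
- lever (a joint): cam lever, turning in the horizontal plane about lever_pivot: 0 = closed end stop (starts here or within 0.1 rad), 1.571 = fully open end stop (a quarter turn, clockwise seen from above). Closed, it points along the jig's -x; open, along the jig's +y. It stays where it is left; about 4 to 7 N at lever_push moves it
- lever_pivot (a point): on the lever's axis, 44 mm above the table, at about x = +5, y = +180 mm in the jig's frame; it rides on the sprung jaw's carriage, so turning the knob to the mark brings it about 10 mm nearer to -x
- lever_push (a point): point in the middle of the black lever handle, 75 mm from its pivot, 44 mm above the table. The handle is a bar 14 mm wide and 14 mm high (37 to 51 mm above the table) from 18 to 95 mm from the pivot, with a round 20 mm grip at 90 mm. Its own x axis runs from tip to pivot. Under the outer handle are only the 12 mm base plate or the table
- knob (a joint): adjusting knob: grows clockwise seen from above, range -0.5 to 1.8 rad; its white pointer is lined up with the raised white mark at 1.20. Starts between -0.2 and 0.2. It stays where it is left; needs about 0.2 to 0.35 N m
- knob_grip (a point): on the knob's vertical axis, 66 mm above the table, where to grip. The grip is a black bar 46 mm long, 14 mm wide, 26 mm high (51 to 77 mm above the table) standing on a 48 mm disc whose top is 51 mm up; the point's own +x is the end with the white pointer
- knob_mark (a point): top of the raised white mark (6 mm wide, 16 mm long, pointing at the knob's axis, 34 mm from it) beside the knob, on the rim of its grey post, on the jig's -y side of the knob
- sink_mid (a point): centre of the finished finned aluminium heat sink, a block 46 x 100 x 50 mm (x, y, z) with fins up, 0.25 kg; starts clamped in the channel, its 100 mm length along the channel
- tray: fixed shallow grey tray, outside 140 x 160 mm (x, y), walls 4 mm thick and 18 mm high; origin under its centre, inner floor 4 mm up
- m1_mid (a point): centre of a waiting black power module, a block 38 x 60 x 45 mm (x, y, z) with a metal label plate on top, 0.12 kg, standing upright on the bench right of the jig; two to four modules are present, the others absent (None)
- m2_mid (a point): centre of a waiting black power module, a block 38 x 60 x 45 mm (x, y, z) with a metal label plate on top, 0.12 kg, standing upright on the bench right of the jig; two to four modules are present, the others absent (None)
- m3_mid (a point): centre of a waiting black power module, a block 38 x 60 x 45 mm (x, y, z) with a metal label plate on top, 0.12 kg, standing upright on the bench right of the jig; two to four modules are present, the others absent (None)
- m4_mid (a point): centre of a waiting black power module, a block 38 x 60 x 45 mm (x, y, z) with a metal label plate on top, 0.12 kg, standing upright on the bench right of the jig; two to four modules are present, the others absent (None)
- sink: the same piece as sink_mid; origin at the centre of its underside
- m1: the same piece as m1_mid; origin at the centre of its underside
- m2: the same piece as m2_mid; origin at the centre of its underside
- m3: the same piece as m3_mid; origin at the centre of its underside
- m4: the same piece as m4_mid; origin at the centre of its underside
- spool: bystander: solder spool with green flanges, 64 mm across, 50 mm tall, origin under its centre
- cleaner: bystander: blue cleaner bottle, 54 mm across, 130 mm tall, origin under its centre
- driver: bystander: screwdriver lying on the bench, origin under its middle
Not all that is in view belongs to the job. Leave any orange look-alike of the sink alone.

How it is judged:
By the outcome, as a careful person would: the job done as asked, in the order asked, and still so for the second after the job is handed in, with the robot touching nothing.
Of m1, m2, m3, m4 only 2 to 4 are there at a start; the rules pass over those that are not, and their reading is None.
At some moment in a run one of m1, m2, m3, m4 may be knocked a few centimetres aside while the robot is not near it.
Once in a run the grip may slacken for a moment while it holds something.
It also fails if it takes over 210 s, if anything falls off the work surface, if the arm or the gripper's body presses on something with over 40 N, if the wrist force passes 120 N, or if a joint passes its speed limit or range.

## Working session

There is one attempt and no reset: what is moved stays moved. The work goes in short steps, Python scripts to look and compute and a shell command to move; the robot and the scene stay as the last step left them, time stands still between calls to the robot, and variables do not carry over. Pictures are saved under pics/ and viewed, at most 14 in all, crops included, and the job is handed in when it is done.

```bash
ls; mkdir -p pics
cat > h.py <<'E'
import numpy as np, cv2
from workcell import get_obs, read_camera, r
def snap(name,fn):
    c=read_camera(name); cv2.imwrite('pics/'+fn+'.png',cv2.cvtColor(c['image'],cv2.COLOR_RGB2BGR))
    np.save('pics/'+fn+'.npy',c,allow_pickle=True); return c
def load(fn): return np.load('pics/'+fn+'.npy',allow_pickle=True).item()
def cloud(c):
    z=c['z_map']; h,w=z.shape; f=h/2/np.tan(np.radians(c['vertical_fov'])/2)
    u,v=np.meshgrid(np.arange(w),np.arange(h))
    p=np.stack([(u-c['cx'])/f*z,-(v-c['cy'])/f*z,-z],-1)
    R=np.array(c['attitude']); 
    return p@R.T+np.array(c['position'])
E
python3 - <<'E'
from h import *
for n in('top','scene'):
    c=snap(n,n+'0'); print({k:v for k,v in c.items() if k not in('image','z_map')})
print(get_obs())
E
```

```text
pics
{'vertical_fov': 45.20964355669544, 'cx': 321.8325653243469, 'cy': 236.74087128088632, 'position': array([ 0.46114199, -0.02453395,  1.34618121]), 'attitude': array([[ 0.01286586,  0.99547175, -0.09418311],
       [-0.99975353,  0.01110222, -0.01922574],
       [-0.01809304,  0.09440725,  0.99536923]])}
{'vertical_fov': 50.32528490364846, 'cx': 325.3795121694866, 'cy': 239.66435533784798, 'position': array([1.05530962, 0.58852766, 1.02127593]), 'attitude': array([[-0.75826637, -0.50390089,  0.4136617 ],
       [ 0.65194414, -0.58513321,  0.48227375],
       [-0.00097097,  0.63537629,  0.77220207]])}
{'t': 0.1, 'joint_positions': array([-1.33648783,  0.61582962, -0.0125679 ,  1.42474093,  0.00809944,
        1.10339191, -0.04041658]), 'qd': array([ 0.00128751, -0.00105345, -0.00131402, -0.00318902, -0.00196174,
        0.00227075,  0.00043862]), 'effort': array([ 1.59385447e-03, -4.70383286e+01,  2.60350015e-01, -1.71572471e+01,
        1.00379551e-02,  5.83851070e-03, -1.55120409e-05]), 'eef_pos': array([0.16745806, 0.6273962 , 0.24924869]), 'tcp_rot': array([[-9.66184136e-01,  2.57852514e-01, -5.43418556e-04],
       [ 2.57853081e-01,  9.66181507e-01, -2.25492937e-03],
       [-5.63982478e-05, -2.31879913e-03, -9.99997310e-01]]), 'contact_force': array([-0.58273016, -0.11275529, -0.45802192]), 'wrist_torque': array([-0.05551448, -0.01332773,  0.0810539 ]), 'finger_force': 0.0, 'grip_width': 1.003868629527288}
```

View pics/top0.png

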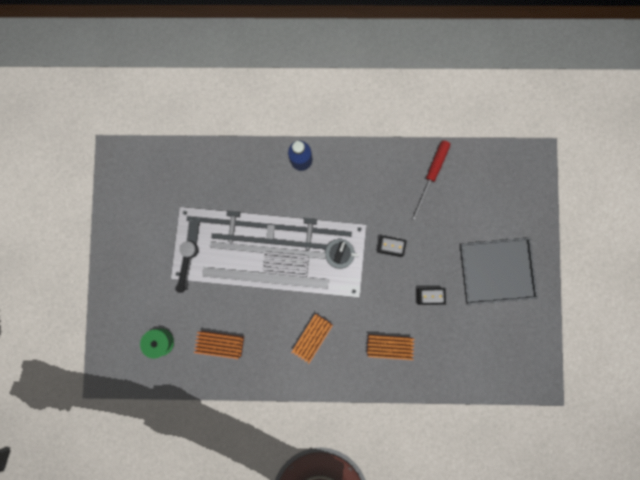

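View pics/scene0.png

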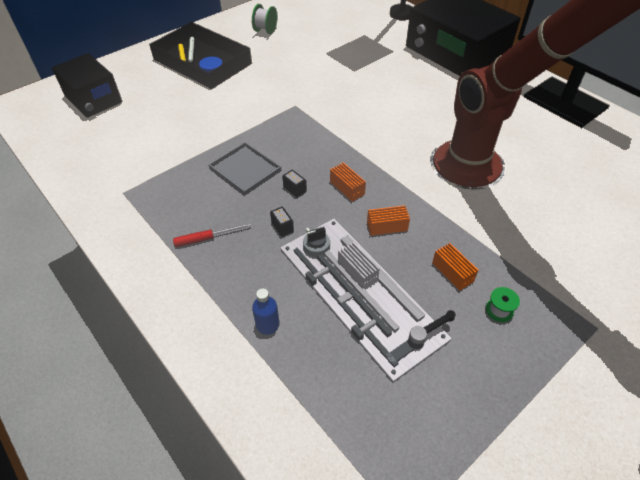

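The top view shows two modules, at (392,245) and (431,296), and the tray at (498,270). The aluminium sink is in the jig at (286,262). The orange blocks at (219,343), (312,338) and (390,346) are decoys. The lever's pivot is at (188,249) with its tip at (181,287), and the knob is at (340,253).

```bash
cat > m.py <<'E'
from h import *
import sys
def rect(P):
    (c,s,a)=cv2.minAreaRect((P[:,:2]*1000).astype(np.float32)); return np.round(c,1),np.round(s,1),round(a,1)
def box(c,u0,u1,v0,v1,zlo,zhi,comp=True):
    X=cloud(c); m=np.zeros(X.shape[:2],bool); m[v0:v1,u0:u1]=True
    m&=(X[...,2]>zlo)&(X[...,2]<zhi)&(c['z_map']>0)
    if comp:
        n,l,s,_=cv2.connectedComponentsWithStats(m.astype(np.uint8)); m=l==1+np.argmax(s[1:,4])
    return X[m]
E
python3 - <<'E'
from m import *
c=load('top0'); X=cloud(c)
for n,(u,v) in dict(table=(420,270),table2=(130,200),plate=(235,262),plate2=(353,285),sink=(286,262),m1=(392,245),m2=(431,296),tray=(498,270),knob=(340,253),piv=(188,249),tip=(181,287),orange=(312,338)).items(): print(n,np.round(X[v,u]*1000,1))
print('jig',rect(box(c,165,375,200,305,.006,.10)))
print('sinktop',rect(box(c,255,315,240,285,.040,.08)))
for b in((370,412,230,262),(410,450,280,310)):
    print('mod',rect(box(c,*b,.035,.06)))
print('tray',rect(box(c,450,545,230,310,.009,.03)))
print('lever',rect(box(c,165,205,225,300,.036,.055)))
print('knobbar',rect(box(c,318,362,232,275,.066,.09)))
print('fixedjaw',rect(box(c,195,335,262,295,.019,.03)))
for n in('m1','sink'):pass
i=cv2.imread('pics/top0.png'); cv2.imwrite('pics/crop0.png',cv2.resize(i[200:310,165:455],None,fx=2.7,fy=2.7,interpolation=cv2.INTER_CUBIC))
E
```

```text
table [ 5.134e+02 -2.279e+02 -1.000e-01]
table2 [6.711e+02 4.582e+02 1.000e-01]
plate [526.1 201.8  14. ]
plate2 [476.4 -71.9  15.3]
sink [525.2  79.5  61.6]
m1 [ 567.3 -158.2   45.3]
m2 [ 453.8 -244.6   50.3]
tray [ 515.4 -407.1    4.4]
knob [545.6 -40.5  78.2]
piv [552.2 301.9  55.1]
tip [466.6 315.6  51.4]
orange [355.5  20.3  25.5]
jig (array([543. , 125.8]), array([449.1, 201.6]), 86.1)
sinktop (array([520.5,  83.3]), array([99.2, 13.9]), 85.4)
mod (array([ 567.2, -157.5]), array([60.3, 38.4]), 80.4)
mod (array([ 454.6, -246.7]), array([37.9, 60.5]), 1.4)
tray (array([ 514.3, -404.1]), array([140.3, 162.2]), 5.7)
lever (array([514.4, 316. ]), array([ 35.4, 116.4]), 75.1)
knobbar (array([548.8, -39.4]), array([14. , 47.2]), 70.2)
fixedjaw (array([491.8, 131.4]), array([289.7,  24. ]), 85.6)
```

View pics/crop0.png

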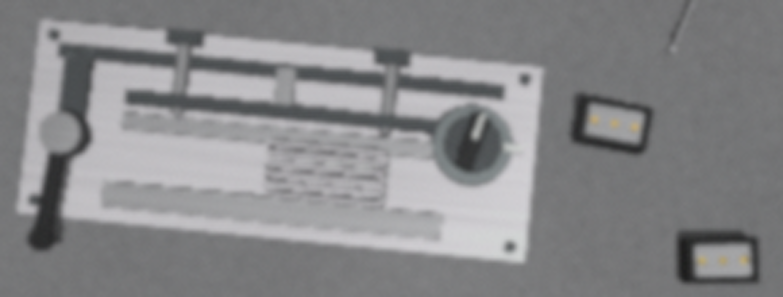

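Run:
```python
from m import *
c=load('top0')
P=box(c,165,375,200,305,.006,.018); print('plate',rect(P))
S=box(c,255,315,240,285,.048,.075,False); print('sink',rect(S),len(S))
h=cv2.convexHull((P[:,:2]*1000).astype(np.float32))[:,0]; print(np.round(cv2.approxPolyDP(h,12,True)[:,0]))
L=box(c,165,205,225,300,.036,.0535); q=L[L[:,0]<.53]; print('lever',len(q),rect(q))
pv=box(c,165,210,225,300,.0537,.07);print('pivot cap',rect(pv),len(pv))
d=load('scene0')
print('scene sink',rect(box(d,320,385,235,285,.048,.075,False)))
for b in((260,297,200,235),(280,310,165,195)): print('scene mod',rect(box(d,*b,.040,.055)))
i=d['image'][190:400,205:480][:,:,::-1]; cv2.imwrite('pics/crop1.png',cv2.resize(i,None,fx=2.8,fy=2.8,interpolation=cv2.INTER_CUBIC))
```

```text
plate (array([550.8, 106.3]), array([410.4, 173.1]), 85.5)
sink (array([521.8,  83.4]), array([99.8, 46.2]), 85.2) 434
[[619. -99.]
 [619. 290.]
 [485. 317.]
 [449. -84.]]
lever 212 (array([493.3, 315.2]), array([17.6, 76.5]), 80.7)
pivot cap (array([548.8, 301.7]), array([23. , 28.9]), 14.7) 46
scene sink (array([523.9,  53.4]), array([ 58.7, 169. ]), 3.2)
scene mod (array([ 567.7, -156.4]), array([63.8, 38.3]), 79.1)
scene mod (array([ 454. , -245.3]), array([42.3, 64.3]), 2.8)
```

View pics/crop1.png

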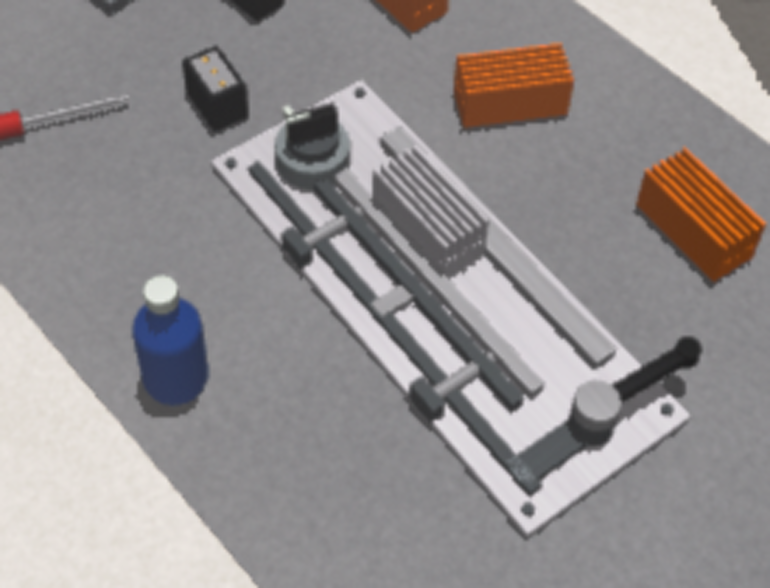

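The enlarged crop confirms it: the only grey finned block is the one in the channel at crop (430,200), so the orange ones are decoys. I'll start with the lever, pushing it with closed fingers.

```bash
cat > g.py <<'E'
from h import *
from scipy.spatial.transform import Rotation as Ro
def Rd(a): # tool y axis at world angle a deg, z down
    y=np.array([np.cos(np.radians(a)),np.sin(np.radians(a)),0]); z=np.array([0,0,-1.]); return np.stack([np.cross(y,z),y,z],1)
O=np.array([531.5,122.5]); TH=-4.5
def J(x,y):
    t=np.radians(TH); return O+np.array([x*np.cos(t)-y*np.sin(t),x*np.sin(t)+y*np.cos(t)])
def rel(poses):
    o=get_obs(); R0=o['tcp_rot']; p0=o['eef_pos']
    for x,y,z,a in poses:
        d=R0.T@(np.array([x,y,z])/1000-p0); w=Ro.from_matrix(R0.T@Rd(a)).as_rotvec()
        print('[[%.3f,%.3f,%.3f],[%.3f,%.3f,%.3f]]'%(*d,*w))
E
python3 - <<'E'
from g import *
pv=np.array([549,301.7])
def P(al,off,z,r=68):
    a=np.radians(al);u=np.array([np.cos(a),np.sin(a)]);n=np.array([u[1],-u[0]])
    p=pv+r*u-off*n; return (*p,z,al-90)
print('approach');rel([P(170.7,42,150),P(170.7,42,50)])
print('push');rel([P(al,22,50) for al in (170.7,160,150,140,130,120,110,100,92,87,85,83)])
E
```

```text
approach
[[-0.389,-0.265,0.100],[-0.002,-0.000,-0.098]]
[[-0.389,-0.264,0.200],[-0.002,-0.000,-0.098]]
push
[[-0.387,-0.244,0.200],[-0.002,-0.000,-0.098]]
[[-0.383,-0.232,0.200],[-0.002,0.000,0.088]]
[[-0.381,-0.219,0.200],[-0.002,0.000,0.263]]
[[-0.382,-0.207,0.200],[-0.002,0.001,0.437]]
[[-0.384,-0.195,0.200],[-0.002,0.001,0.612]]
[[-0.389,-0.183,0.200],[-0.002,0.001,0.786]]
[[-0.396,-0.173,0.200],[-0.002,0.001,0.961]]
[[-0.404,-0.163,0.200],[-0.002,0.001,1.135]]
[[-0.412,-0.157,0.200],[-0.002,0.002,1.275]]
[[-0.417,-0.154,0.200],[-0.002,0.002,1.362]]
[[-0.419,-0.153,0.200],[-0.002,0.002,1.397]]
[[-0.421,-0.152,0.200],[-0.002,0.002,1.432]]
```

```bash
python3 -m creep '[[[-0.04,-0.026,0],[0,0,0],0],[[-0.08,-0.053,0.01],[0,0,0],0],[[-0.12,-0.08,0.02],[0,0,-0.03],0],[[-0.16,-0.107,0.03],[0,0,-0.05],0],[[-0.2,-0.135,0.04],[0,0,-0.08],0],[[-0.24,-0.162,0.05],[0,0,-0.098],0],[[-0.28,-0.19,0.06],[0,0,-0.098],0],[[-0.32,-0.217,0.07],[0,0,-0.098],0],[[-0.36,-0.245,0.08],[0,0,-0.098],0],[[-0.389,-0.265,0.1],[0,0,-0.098],0],[[-0.389,-0.265,0.1],[0,0,-0.098],0],[[-0.389,-0.265,0.12],[0,0,-0.098],0],[[-0.389,-0.264,0.14],[0,0,-0.098],0],[[-0.389,-0.264,0.16],[0,0,-0.098],0],[[-0.389,-0.264,0.18],[0,0,-0.098],0],[[-0.389,-0.264,0.2],[0,0,-0.098],0],[[-0.389,-0.264,0.2],[0,0,-0.098],0],[[-0.389,-0.264,0.2],[0,0,-0.098],0]]' 40
python3 - <<'E'
from g import *
pv=np.array([549,301.7])
def P(al,off,z,r=68):
    a=np.radians(al);u=np.array([np.cos(a),np.sin(a)]);n=np.array([u[1],-u[0]])
    p=pv+r*u-off*n; return (*p,z,al-90)
rel([P(al,22,50) for al in (170.7,165,160,155,150,145,140,135,130,125,120,115,110,105,100,95,90,87,84)])
E
```

```text
t: 1.9
eef_pos: [0.4749, 0.2731, 0.0503]
tcp_rot: [[-0.987, 0.161, -0.001], [0.161, 0.987, -0.0], [0.001, -0.0, -1.0]]
contact_force: [-0.1, 0.8, -0.5]
grip_width: 0.001
finger_force: 0.0
[[-0.000,0.018,0.000],[-0.000,-0.001,0.000]]
[[0.001,0.025,0.000],[-0.000,-0.001,0.100]]
[[0.002,0.031,0.000],[-0.000,-0.001,0.187]]
[[0.003,0.037,0.000],[-0.000,-0.001,0.274]]
[[0.003,0.044,0.000],[-0.000,-0.001,0.362]]
[[0.002,0.050,0.000],[-0.000,-0.001,0.449]]
[[0.001,0.056,0.000],[-0.000,-0.001,0.536]]
[[-0.000,0.062,0.000],[-0.000,-0.001,0.623]]
[[-0.003,0.068,0.000],[-0.001,-0.001,0.711]]
[[-0.005,0.073,0.000],[-0.001,-0.001,0.798]]
[[-0.008,0.079,0.000],[-0.001,-0.001,0.885]]
[[-0.012,0.084,0.000],[-0.001,-0.001,0.972]]
[[-0.016,0.089,0.000],[-0.001,-0.001,1.060]]
[[-0.020,0.093,0.000],[-0.001,-0.001,1.147]]
[[-0.025,0.097,0.000],[-0.001,-0.001,1.234]]
[[-0.030,0.101,0.000],[-0.001,-0.001,1.322]]
[[-0.036,0.104,0.000],[-0.001,-0.001,1.409]]
[[-0.039,0.105,0.000],[-0.001,-0.000,1.461]]
[[-0.043,0.107,0.000],[-0.001,-0.000,1.513]]
```

```bash
python3 -m creep '[[[0,0.01,0],[0,0,0],0],[[0,0.018,0],[0,0,0],0],[[0.001,0.025,0],[0,0,0.1],0],[[0.002,0.031,0],[0,0,0.187],0],[[0.003,0.037,0],[0,0,0.274],0],[[0.003,0.044,0],[0,0,0.362],0],[[0.002,0.05,0],[0,0,0.449],0],[[0.001,0.056,0],[0,0,0.536],0],[[0,0.062,0],[0,0,0.623],0],[[-0.003,0.068,0],[0,0,0.711],0],[[-0.005,0.073,0],[0,0,0.798],0],[[-0.008,0.079,0],[0,0,0.885],0],[[-0.012,0.084,0],[0,0,0.972],0],[[-0.016,0.089,0],[0,0,1.06],0],[[-0.02,0.093,0],[0,0,1.147],0],[[-0.025,0.097,0],[0,0,1.234],0],[[-0.03,0.101,0],[0,0,1.322],0],[[-0.036,0.104,0],[0,0,1.409],0],[[-0.036,0.104,0],[0,0,1.409],0]]'
python3 - <<'E'
from g import *
pv=np.array([549,301.7])
c=snap('top','top1')
from m import box,rect
for lo,u1 in((.036,232),):
    L=box(c,140,u1,220,300,lo,.0535); print(rect(L))
L=box(c,140,200,225,300,.036,.0535,False);print(rect(L))
E
```

```text
t: 3.8
eef_pos: [0.5252, 0.3733, 0.0503]
tcp_rot: [[-0.003, 1.0, -0.004], [1.0, 0.003, 0.003], [0.003, -0.004, -1.0]]
contact_force: [-3.8, 1.9, -0.1]
grip_width: -0.001
finger_force: 1.5
(array([552.7, 328.6]), array([34.4, 82.1]), 2.6)
(array([546.4, 331. ]), array([38.8, 88. ]), 19.8)
```

```bash
python3 -m creep '[[[0,0.002,0],[0,0,0.04],0],[[0,0.004,0],[0,0,0.08],0],[[0,0.006,0],[0,0,0.08],0],[[0,0.007,0],[0,0,0.08],0]]'; python3 -m creep '[[[0,0.001,0],[0,0,0],0],[[0,0.002,0],[0,0,0],0],[[0,0.003,0],[0,0,0],0],[[0,0.003,0],[0,0,0],0]]'
```

```text
t: 4.25
eef_pos: [0.5336, 0.3706, 0.0502]
tcp_rot: [[0.08, 0.997, -0.002], [0.997, -0.08, 0.001], [0.001, -0.002, -1.0]]
contact_force: [-4.0, 3.6, -0.5]
grip_width: 0.001
finger_force: 2.0
t: 4.65
eef_pos: [0.5371, 0.3701, 0.0503]
tcp_rot: [[0.08, 0.997, -0.001], [0.997, -0.08, 0.001], [0.001, -0.001, -1.0]]
contact_force: [-3.3, 3.8, -1.6]
grip_width: -0.005
finger_force: 2.0
```

```bash
python3 -m creep '[[[0,0.001,0],[0,0,0],0],[[0,0.002,0],[0,0,0],0],[[0,0.003,0],[0,0,0],0],[[0,0.003,0],[0,0,0],0]]';python3 -m creep '[[[0,0.001,0],[0,0,0],0],[[0,0.002,0],[0,0,0],0],[[0,0.003,0],[0,0,0],0],[[0,0.003,0],[0,0,0],0]]'
```

```text
t: 5.05
eef_pos: [0.5385, 0.3701, 0.0502]
tcp_rot: [[0.08, 0.997, -0.005], [0.997, -0.08, 0.001], [0.001, -0.005, -1.0]]
contact_force: [-6.1, 3.0, 2.0]
grip_width: -0.002
finger_force: 3.4
t: 5.45
eef_pos: [0.5387, 0.3701, 0.0502]
tcp_rot: [[0.079, 0.997, -0.011], [0.997, -0.079, 0.001], [-0.0, -0.011, -1.0]]
contact_force: [-11.5, 3.1, 6.9]
grip_width: -0.002
finger_force: 5.8
```

Run:
```python
from g import *
from m import box,rect
c=snap('top','top2'); i=c['image'][210:300,140:260][:,:,::-1]
cv2.imwrite('pics/crop2.png',cv2.resize(i,None,fx=5,fy=5,interpolation=cv2.INTER_CUBIC))
```

```text
(no output)
```

View pics/crop2.png

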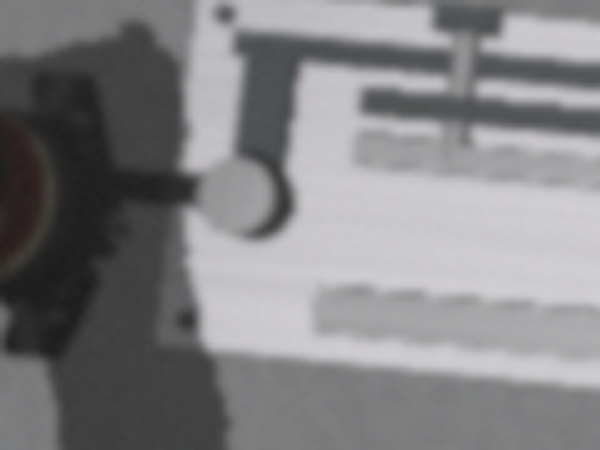

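The lever is at its open stop: it points along +y with the handle at crop (150,187), and the force rose without any further motion. Next is the sink.

```bash
python3 -m creep '[[[0,-0.01,0],[0,0,0],0],[[0,-0.02,0],[0,0,0],0],[[0,-0.02,-0.03],[0,0,0],0.02],[[0,-0.02,-0.06],[0,0,0],0.08],[[0,-0.02,-0.09],[0,0,0],0.085],[[0,-0.02,-0.1],[0,0,0],0.085],[[0,-0.02,-0.1],[0,0,0],0.085]]';  python3 - <<'E'
from g import *
rel([(521.8,83.4,150,TH),(521.8,83.4,48,TH)])
E
```

```text
t: 6.2
eef_pos: [0.5257, 0.3697, 0.1523]
tcp_rot: [[0.082, 0.997, 0.005], [0.997, -0.082, 0.001], [0.002, 0.005, -1.0]]
contact_force: [0.7, 0.2, -0.7]
grip_width: 0.848
finger_force: 0.0
[[-0.286,0.020,0.002],[0.005,-0.002,-0.004]]
[[-0.286,0.019,0.104],[0.005,-0.002,-0.004]]
```

```bash
python3 - <<'E'
from g import *
from m import box,rect
c=snap('top','top3')
print(rect(box(c,255,315,240,285,.048,.075,False)))
E
python3 -m creep '[[[-0.03,0.002,0],[0.005,0,0],0.085],[[-0.06,0.004,0],[0.005,0,0],0.085],[[-0.1,0.007,0],[0.005,0,0],0.085],[[-0.14,0.01,0],[0.005,0,0],0.085],[[-0.18,0.013,0],[0.005,-0.002,0],0.085],[[-0.22,0.016,0],[0.005,-0.002,0],0.085],[[-0.26,0.019,0],[0.005,-0.002,0],0.085],[[-0.286,0.02,0],[0.005,-0.002,-0.004],0.085],[[-0.286,0.02,0],[0.005,-0.002,-0.004],0.085],[[-0.286,0.02,0.03],[0.005,-0.002,-0.004],0.085],[[-0.286,0.02,0.06],[0.005,-0.002,-0.004],0.085],[[-0.286,0.019,0.085],[0.005,-0.002,-0.004],0.085],[[-0.286,0.019,0.104],[0.005,-0.002,-0.004],0.085],[[-0.286,0.019,0.104],[0.005,-0.002,-0.004],0.085],[[-0.286,0.019,0.104],[0.005,-0.002,-0.004],0.085]]' 50
```

```text
(array([521.7,  83.4]), array([100.1,  46. ]), 85.2)
t: 7.75
eef_pos: [0.5191, 0.0842, 0.0456]
tcp_rot: [[0.076, 0.997, -0.007], [0.997, -0.076, -0.002], [-0.002, -0.007, -1.0]]
contact_force: [0.5, 0.4, 0.5]
grip_width: 0.991
finger_force: 0.0
```

```bash
python3 -m creep '[[[0,0.002,-0.003],[-0.007,0.002,-0.003],0.085],[[0,0.002,-0.003],[-0.007,0.002,-0.003],0.085]]'; python3 -m creep '[[[0,0,0],[0,0,0],0.06],[[0,0,0],[0,0,0],0.045],[[0,0,0],[0,0,0],0.03],[[0,0,0],[0,0,0],0.03],[[0,0,0],[0,0,0],0.03],[[0,0,0],[0,0,0],0.03]]' 50; python3 -m creep '[[[0,0,-0.01],[0,0,0],0.03],[[0,0,-0.02],[0,0,0],0.03],[[0,0,-0.035],[0,0,0],0.03],[[0,0,-0.05],[0,0,0],0.03],[[0,0,-0.06],[0,0,0],0.03],[[0,0,-0.06],[0,0,0],0.03],[[0,0,-0.06],[0,0,0],0.03]]'
```

```text
t: 7.95
eef_pos: [0.5227, 0.0837, 0.0507]
tcp_rot: [[0.074, 0.997, 0.005], [0.997, -0.074, 0.0], [0.001, 0.005, -1.0]]
contact_force: [-0.1, 0.0, -0.5]
grip_width: 0.999
finger_force: 0.0
t: 8.55
eef_pos: [0.5218, 0.0836, 0.0498]
tcp_rot: [[0.074, 0.997, 0.003], [0.997, -0.074, 0.0], [0.0, 0.002, -1.0]]
contact_force: [0.3, 0.3, 6.0]
grip_width: 0.53
finger_force: 53.1
t: 9.25
eef_pos: [0.521, 0.0837, 0.1092]
tcp_rot: [[0.074, 0.997, 0.001], [0.997, -0.074, -0.0], [0.0, 0.001, -1.0]]
contact_force: [0.7, -0.1, -3.1]
grip_width: 0.532
finger_force: 52.6
```

Run:
```python
from g import *
rel([(521,83.7,135,TH),(514.3,-404.1,135,5.7),(514.3,-404.1,43,5.7)])
```

```text
[[-0.000,0.000,-0.026],[0.001,-0.000,0.005]]
[[-0.487,0.029,-0.026],[0.001,0.000,-0.173]]
[[-0.487,0.029,0.066],[0.001,0.000,-0.173]]
```

```bash
python3 -m creep '[[[0,0,-0.012],[0,0,0],0.03],[[0,0,-0.026],[0,0,0],0.03],[[-0.015,0,-0.026],[0,0,0],0.03],[[-0.045,0.003,-0.026],[0,0,0],0.03],[[-0.08,0.005,-0.026],[0,0,-0.02],0.03],[[-0.115,0.007,-0.026],[0,0,-0.03],0.03],[[-0.15,0.009,-0.026],[0,0,-0.05],0.03],[[-0.185,0.011,-0.026],[0,0,-0.06],0.03],[[-0.22,0.013,-0.026],[0,0,-0.08],0.03],[[-0.255,0.015,-0.026],[0,0,-0.09],0.03],[[-0.29,0.017,-0.026],[0,0,-0.1],0.03],[[-0.325,0.02,-0.026],[0,0,-0.12],0.03],[[-0.36,0.022,-0.026],[0,0,-0.13],0.03],[[-0.395,0.024,-0.026],[0,0,-0.15],0.03],[[-0.43,0.026,-0.026],[0,0,-0.173],0.03],[[-0.46,0.028,-0.026],[0,0,-0.173],0.03],[[-0.48,0.029,-0.026],[0,0,-0.173],0.03],[[-0.487,0.029,-0.026],[0,0,-0.173],0.03],[[-0.487,0.029,-0.026],[0,0,-0.173],0.03],[[-0.487,0.029,-0.026],[0,0,-0.173],0.03]]' 50
python3 - <<'E'
from g import *
rel([(514.3,-404.1,48,5.7),(514.3,-404.1,43,5.7)])
c=snap('scene','scene1'); i=c['image'][60:280,130:420][:,:,::-1]; cv2.imwrite('pics/crop3.png',cv2.resize(i,None,fx=2.6,fy=2.6,interpolation=cv2.INTER_CUBIC))
E
```

```text
t: 11.25
eef_pos: [0.5142, -0.4025, 0.1347]
tcp_rot: [[-0.1, 0.995, 0.001], [0.995, 0.1, 0.002], [0.002, 0.001, -1.0]]
contact_force: [0.1, 0.6, -2.5]
grip_width: 0.53
finger_force: 52.6
[[-0.002,-0.000,0.087],[0.001,-0.002,0.001]]
[[-0.002,-0.000,0.092],[0.001,-0.002,0.001]]
```

View pics/crop3.png

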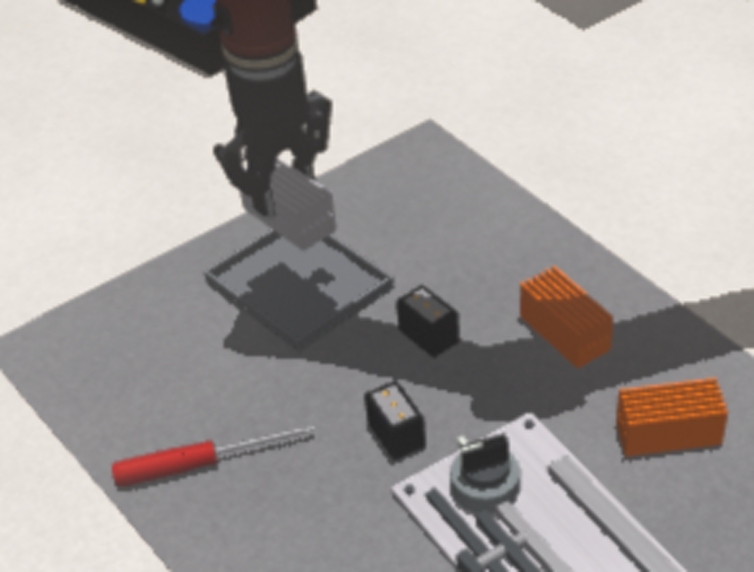

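The sink is level in the grip over the tray (crop 295,205). The modules are undisturbed at (428,320) and (395,418). I'll lower it, watching the force.

```bash
python3 -m creep '[[[-0.002,0,0.02],[0,-0.002,0],0.03],[[-0.002,0,0.04],[0,-0.002,0],0.03],[[-0.002,0,0.06],[0,-0.002,0],0.03],[[-0.002,0,0.075],[0,-0.002,0],0.03],[[-0.002,0,0.084],[0,-0.002,0],0.03],[[-0.002,0,0.088],[0,-0.002,0],0.03],[[-0.002,0,0.09],[0,-0.002,0],0.03],[[-0.002,0,0.09],[0,-0.002,0],0.03],[[-0.002,0,0.09],[0,-0.002,0],0.03]]'; python3 -m creep '[[[0,0,0.001],[0,0,0],0.03],[[0,0,0.001],[0,0,0],0.03],[[0,0,0.001],[0,0,0],0.03]]'
```

```text
t: 12.2
eef_pos: [0.5151, -0.4067, 0.0462]
tcp_rot: [[-0.099, 0.995, 0.003], [0.995, 0.099, -0.003], [-0.004, 0.003, -1.0]]
contact_force: [0.2, -0.4, -2.7]
grip_width: 0.529
finger_force: 52.7
t: 12.5
eef_pos: [0.5148, -0.4063, 0.0446]
tcp_rot: [[-0.099, 0.995, 0.002], [0.995, 0.099, -0.002], [-0.003, 0.002, -1.0]]
contact_force: [0.2, -0.4, -3.7]
grip_width: 0.529
finger_force: 52.7
```

```bash
python3 -m creep '[[[0,0,0.002],[0,0,0],0.03],[[0,0,0.003],[0,0,0],0.03],[[0,0,0.003],[0,0,0],0.03]]'; python3 -m creep '[[[0,0,0],[0,0,0],0.05],[[0,0,0],[0,0,0],0.06],[[0,0,0],[0,0,0],0.075],[[0,0,0],[0,0,0],0.085],[[0,0,0],[0,0,0],0.085],[[0,0,-0.02],[0,0,0],0.085],[[0,0,-0.05],[0,0,0],0.085],[[0,0,-0.09],[0,0,0],0.085],[[0,0,-0.09],[0,0,0],0.085],[[0,0,-0.09],[0,0,0],0.085]]'
python3 - <<'E'
from g import *
from m import box,rect
c=snap('top','top4')
for b in((370,412,230,262),(410,450,280,310)): print('mod',rect(box(c,*b,.035,.06)))
a,b=(567.2,-157.5),(454.6,-246.7)
rel([(*b,134,1.4),(*b,34,1.4)])
E
```

```text
t: 12.8
eef_pos: [0.5148, -0.4064, 0.0419]
tcp_rot: [[-0.099, 0.995, 0.003], [0.995, 0.099, -0.002], [-0.003, 0.002, -1.0]]
contact_force: [-1.0, 0.9, 0.7]
grip_width: 0.53
finger_force: 53.2
t: 13.8
eef_pos: [0.5149, -0.4065, 0.1326]
tcp_rot: [[-0.099, 0.995, 0.004], [0.995, 0.099, -0.004], [-0.004, 0.004, -1.0]]
contact_force: [0.1, -0.3, -1.1]
grip_width: 0.994
finger_force: 0.0
mod (array([ 567.1, -157.6]), array([59.9, 38.3]), 80.6)
mod (array([ 441.8, -265.6]), array([33.5, 41.4]), 0.8)
[[0.164,-0.044,-0.003],[0.002,0.002,0.075]]
[[0.164,-0.044,0.097],[0.002,0.002,0.075]]
```

Run:
```python
from g import *
from m import box,rect
d=snap('scene','scene2')
for b in((260,297,200,235),(270,320,160,200)): print('scene mod',rect(box(d,*b,.040,.055)))
S=box(d,200,290,135,200,.03,.075,False); print('sink',rect(S),S[:,2].max())
```

```text
scene mod (array([ 567. , -155.2]), array([65.6, 39.6]), 81.0)
scene mod (array([ 432.7, -288.3]), array([42.7, 64.2]), 2.6)
sink (array([ 491.4, -364.8]), array([ 84.6, 203.8]), 30.8) 0.06076251994150006
```

m2 has been knocked to about (433,−289). I'll do m1 first and then re-measure m2 with a clear view.

Run:
```python
from g import *
a=(567.1,-157.6)
rel([(*a,130,-9.5),(*a,34,-9.5)])
```

```text
[[0.241,0.077,0.000],[0.000,0.000,0.265]]
[[0.241,0.077,0.096],[0.000,0.000,0.265]]
```

```bash
python3 -m creep '[[[0.03,0.01,0],[0,0,0.03],0.085],[[0.065,0.02,0],[0,0,0.08],0.085],[[0.1,0.032,0],[0,0,0.13],0.085],[[0.14,0.045,0],[0,0,0.18],0.085],[[0.18,0.058,0],[0,0,0.23],0.085],[[0.215,0.069,0],[0,0,0.265],0.085],[[0.241,0.077,0],[0,0,0.265],0.085],[[0.241,0.077,0.01],[0,0,0.265],0.085],[[0.241,0.077,0.03],[0,0,0.265],0.085],[[0.241,0.077,0.03],[0,0,0.265],0.085],[[0.241,0.077,0.03],[0,0,0.265],0.085]]'
python3 - <<'E'
from g import *
from m import box,rect
c=snap('top','top5')
print('m2',rect(box(c,410,490,270,330,.036,.06)))
S=box(c,460,540,235,305,.045,.075,False); print('sink',rect(S),S[:,2].mean())
a=(567.1,-157.6)
rel([(*a,34,-9.5)])
E
```

```text
t: 15.0
eef_pos: [0.5663, -0.1598, 0.0999]
tcp_rot: [[0.167, 0.986, -0.001], [0.986, -0.167, -0.002], [-0.002, -0.0, -1.0]]
contact_force: [-0.1, -0.5, 0.1]
grip_width: 0.995
finger_force: 0.0
m2 (array([ 431. , -293.6]), array([37.9, 61.6]), 0.8)
sink (array([ 502.4, -376.2]), array([ 73.7, 172.8]), 24.1) 0.053925582978180626
[[0.003,-0.000,0.067],[0.002,0.003,-0.002]]
```

```bash
python3 -m creep '[[[0.003,0,0.02],[0.002,0.002,0],0.085],[[0.003,0,0.04],[0.002,0.002,0],0.085],[[0.003,0,0.056],[0.002,0.002,0],0.085],[[0.003,0,0.066],[0.002,0.002,0],0.085],[[0.003,0,0.066],[0.002,0.002,0],0.085],[[0.003,0,0.066],[0.002,0.002,0],0.085],[[0.003,0,0.066],[0.002,0.002,0],0.06],[[0.003,0,0.066],[0.002,0.002,0],0.045],[[0.003,0,0.066],[0.002,0.002,0],0.025],[[0.003,0,0.066],[0.002,0.002,0],0.025],[[0.003,0,0.066],[0.002,0.002,0],0.025],[[0.003,0,0.066],[0.002,0.002,0],0.025]]' 45; python3 -m creep '[[[0,0,-0.01],[0,0,0],0.025],[[0,0,-0.03],[0,0,0],0.025],[[0,0,-0.055],[0,0,0],0.025],[[0,0,-0.08],[0,0,0],0.025],[[0,0,-0.1],[0,0,0],0.025],[[0,0,-0.1],[0,0,0],0.025],[[0,0,-0.1],[0,0,0],0.025]]'
python3 - <<'E'
from g import *
S=np.array([521.7,83.4]); d=J(0,1)-J(0,0)
# sink y_j ~ -39
print((S-O)@d)
q=S+d*(39+50); print(q)
rel([(*S,130,TH),(*q,130,TH)])
E
```

```text
t: 16.25
eef_pos: [0.5685, -0.156, 0.0356]
tcp_rot: [[0.165, 0.986, 0.002], [0.986, -0.165, -0.0], [0.0, 0.002, -1.0]]
contact_force: [-0.0, 0.9, 5.3]
grip_width: 0.439
finger_force: 47.4
t: 16.95
eef_pos: [0.5675, -0.1555, 0.1346]
tcp_rot: [[0.165, 0.986, -0.0], [0.986, -0.165, 0.001], [0.001, -0.0, -1.0]]
contact_force: [-0.7, -0.2, -2.5]
grip_width: 0.438
finger_force: 46.8
-39.748366887097475
[528.68285952 172.1256427 ]
[[0.228,-0.085,0.005],[-0.000,-0.001,-0.087]]
[[0.317,-0.092,0.005],[-0.000,-0.001,-0.087]]
```

```bash
python3 -m creep '[[[0.015,-0.004,0],[0,0,0],0.025],[[0.045,-0.015,0],[0,0,-0.01],0.025],[[0.08,-0.027,0],[0,0,-0.03],0.025],[[0.115,-0.04,0],[0,0,-0.04],0.025],[[0.15,-0.055,0],[0,0,-0.06],0.025],[[0.185,-0.07,0],[0,0,-0.07],0.025],[[0.22,-0.083,0],[0,0,-0.087],0.025],[[0.255,-0.087,0],[0,0,-0.087],0.025],[[0.285,-0.09,0],[0,0,-0.087],0.025],[[0.305,-0.091,0],[0,0,-0.087],0.025],[[0.317,-0.092,0],[0,0,-0.087],0.025],[[0.317,-0.092,0],[0,0,-0.087],0.025],[[0.317,-0.092,0],[0,0,-0.087],0.025]]'
python3 - <<'E'
from g import *
rel([(528.7,172.1,z,TH) for z in (62,50)])
c=snap('scene','scene3'); i=c['image'][180:390,260:500][:,:,::-1]; cv2.imwrite('pics/crop4.png',cv2.resize(i,None,fx=2.8,fy=2.8,interpolation=cv2.INTER_CUBIC))
E
```

```text
t: 18.25
eef_pos: [0.529, 0.1708, 0.1344]
tcp_rot: [[0.08, 0.997, -0.001], [0.997, -0.08, -0.001], [-0.001, -0.001, -1.0]]
contact_force: [0.0, -0.3, -2.2]
grip_width: 0.436
finger_force: 46.8
[[0.001,-0.000,0.072],[-0.001,0.001,-0.001]]
[[0.001,-0.000,0.084],[-0.001,0.001,-0.001]]
```

View pics/crop4.png

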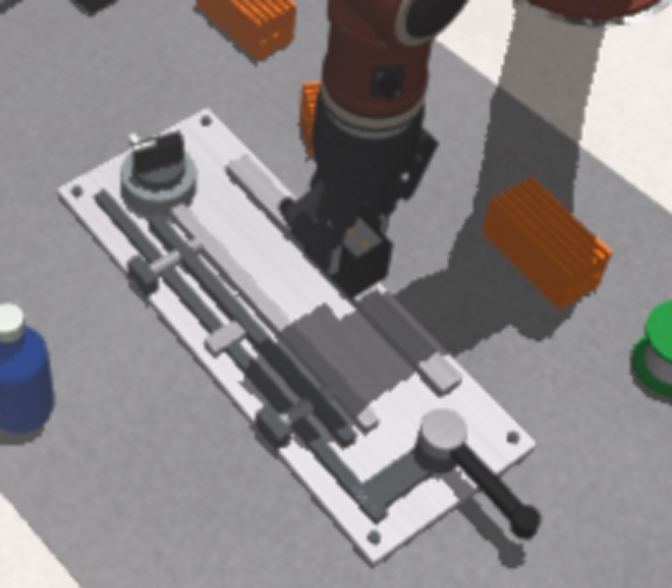

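The module hangs level above the channel at crop (362,255), and the lever is open at (485,490). I'll lower it.

```bash
python3 -m creep '[[[0.001,0,0.02],[0,0,0],0.025],[[0.001,0,0.04],[0,0,0],0.025],[[0.001,0,0.055],[0,0,0],0.025],[[0.001,0,0.068],[0,0,0],0.025],[[0.001,0,0.078],[0,0,0],0.025],[[0.001,0,0.083],[0,0,0],0.025],[[0.001,0,0.083],[0,0,0],0.025],[[0.001,0,0.083],[0,0,0],0.025]]';python3 -m creep '[[[0,0,0.001],[0,0,0],0.025],[[0,0,0.002],[0,0,0],0.025],[[0,0,0.003],[0,0,0],0.025],[[0,0,0.003],[0,0,0],0.025],[[0,0,0.003],[0,0,0],0.025]]'
```

```text
t: 19.1
eef_pos: [0.5301, 0.1729, 0.0524]
tcp_rot: [[0.079, 0.997, 0.001], [0.997, -0.079, 0.0], [0.0, 0.001, -1.0]]
contact_force: [-0.1, 0.5, -1.5]
grip_width: 0.437
finger_force: 46.8
t: 19.6
eef_pos: [0.5297, 0.173, 0.049]
tcp_rot: [[0.079, 0.997, 0.0], [0.997, -0.079, 0.0], [0.0, 0.0, -1.0]]
contact_force: [-0.3, -1.0, -1.5]
grip_width: 0.438
finger_force: 46.8
```

```bash
python3 -m creep '[[[0,0,0.001],[0,0,0],0.025],[[0,0,0.002],[0,0,0],0.025],[[0,0,0.002],[0,0,0],0.025]]'; python3 -m creep '[[[0,0,0],[0,0,0],0.042],[[0,0,0],[0,0,0],0.05],[[0,0,0],[0,0,0],0.06],[[0,0,0],[0,0,0],0.07],[[0,0,0],[0,0,0],0.07],[[0,0,-0.02],[0,0,0],0.07],[[0,0,-0.05],[0,0,0],0.08],[[0,0,-0.085],[0,0,0],0.085],[[0,0,-0.085],[0,0,0],0.085],[[0,0,-0.085],[0,0,0],0.085]]'
python3 - <<'E'
from g import *
rel([(431,-293.6,130,.8),(431,-293.6,34,.8)])
E
```

```text
t: 19.9
eef_pos: [0.5299, 0.173, 0.0476]
tcp_rot: [[0.079, 0.997, 0.001], [0.997, -0.079, 0.001], [0.001, 0.001, -1.0]]
contact_force: [-1.3, 0.1, 4.4]
grip_width: 0.434
finger_force: 47.4
t: 20.9
eef_pos: [0.5299, 0.1731, 0.1326]
tcp_rot: [[0.079, 0.997, 0.002], [0.997, -0.079, 0.001], [0.001, 0.002, -1.0]]
contact_force: [0.2, 0.4, 0.2]
grip_width: 0.997
finger_force: 0.0
[[-0.473,-0.062,0.002],[0.002,-0.001,-0.093]]
[[-0.473,-0.062,0.098],[0.002,-0.001,-0.093]]
```

```bash
python3 -m creep '[[[-0.02,-0.002,0],[0,0,0],0.085],[[-0.06,-0.008,0],[0,0,0],0.085],[[-0.1,-0.013,0],[0,0,-0.02],0.085],[[-0.14,-0.018,0],[0,0,-0.04],0.085],[[-0.18,-0.023,0],[0,0,-0.05],0.085],[[-0.22,-0.029,0],[0,0,-0.06],0.085],[[-0.26,-0.034,0],[0,0,-0.07],0.085],[[-0.3,-0.039,0],[0,0,-0.08],0.085],[[-0.34,-0.045,0],[0,0,-0.093],0.085],[[-0.38,-0.05,0],[0,0,-0.093],0.085],[[-0.42,-0.055,0],[0,0,-0.093],0.085],[[-0.455,-0.06,0],[0,0,-0.093],0.085],[[-0.473,-0.062,0],[0,0,-0.093],0.085],[[-0.473,-0.062,0],[0,0,-0.093],0.085],[[-0.473,-0.062,0],[0,0,-0.093],0.085]]'
python3 - <<'E'
from g import *
from m import box,rect
c=snap('top','top6'); 
for z in (.045,.05): print('m1',rect(box(c,220,270,225,290,z,.07)))
rel([(431,-293.6,34,.8)])
i=c['image'][190:330,150:470][:,:,::-1]; cv2.imwrite('pics/crop5.png',cv2.resize(i,None,fx=2.5,fy=2.5,interpolation=cv2.INTER_CUBIC))
d=snap('scene','scene4');print('scene m2',rect(box(d,240,320,160,200,.040,.055)))
E
```

```text
t: 22.4
eef_pos: [0.4301, -0.2924, 0.1307]
tcp_rot: [[-0.014, 1.0, -0.002], [1.0, 0.014, 0.003], [0.003, -0.002, -1.0]]
contact_force: [-0.1, 0.1, -0.2]
grip_width: 0.994
finger_force: 0.0
m1 (array([529.9, 170.7]), array([60.9, 37.9]), 85.7)
m1 (array([529.9, 170.7]), array([60.9, 37.9]), 85.7)
[[-0.002,0.000,0.097],[-0.001,-0.003,0.002]]
scene m2 (array([ 430.2, -291.6]), array([42.2, 65.3]), 5.3)
```

View pics/crop5.png

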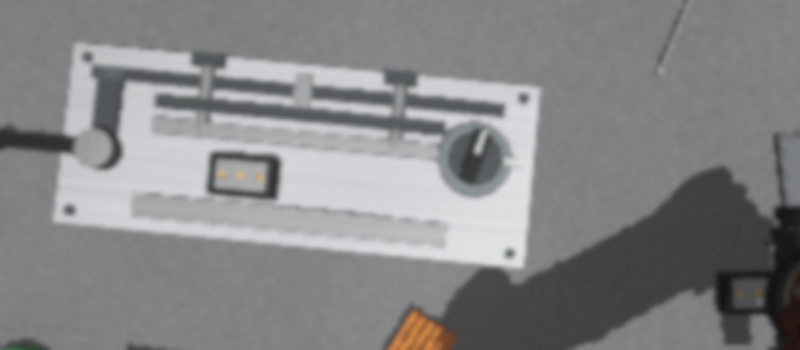

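m1 stands square in the channel at crop (243,175), and m2 sits under the gripper at (745,293). I'll grasp it.

```bash
python3 -m creep '[[[-0.001,0,0.02],[-0.001,-0.002,0],0.085],[[-0.001,0,0.05],[-0.001,-0.002,0],0.085],[[-0.001,0,0.075],[-0.001,-0.002,0],0.085],[[-0.001,0,0.095],[-0.001,-0.002,0],0.085],[[-0.001,0,0.095],[-0.001,-0.002,0],0.085],[[-0.001,0,0.095],[-0.001,-0.002,0],0.085],[[-0.001,0,0.095],[-0.001,-0.002,0],0.06],[[-0.001,0,0.095],[-0.001,-0.002,0],0.045],[[-0.001,0,0.095],[-0.001,-0.002,0],0.025],[[-0.001,0,0.095],[-0.001,-0.002,0],0.025],[[-0.001,0,0.095],[-0.001,-0.002,0],0.025],[[-0.001,0,0.095],[-0.001,-0.002,0],0.025]]' 45; python3 -m creep '[[[0,0,-0.01],[0,0,0],0.025],[[0,0,-0.03],[0,0,0],0.025],[[0,0,-0.055],[0,0,0],0.025],[[0,0,-0.08],[0,0,0],0.025],[[0,0,-0.1],[0,0,0],0.025],[[0,0,-0.1],[0,0,0],0.025],[[0,0,-0.1],[0,0,0],0.025]]'
python3 - <<'E'
from g import *
S=np.array([521.7,83.4]); d=J(0,1)-J(0,0)
q=S+d*(39.7-47); print(q)
rel([(*q,133,TH)])
E
```

```text
t: 23.7
eef_pos: [0.4311, -0.295, 0.0378]
tcp_rot: [[-0.014, 1.0, 0.003], [1.0, 0.014, -0.002], [-0.002, 0.003, -1.0]]
contact_force: [0.3, 1.2, 6.4]
grip_width: 0.437
finger_force: 46.8
t: 24.4
eef_pos: [0.4303, -0.2941, 0.1369]
tcp_rot: [[-0.014, 1.0, 0.002], [1.0, 0.014, -0.002], [-0.002, 0.002, -1.0]]
contact_force: [-1.0, 0.8, -0.4]
grip_width: 0.432
finger_force: 45.9
[521.1272486   76.12250346]
[[0.369,0.096,0.003],[0.002,0.002,0.093]]
```

```bash
python3 -m creep '[[[0.015,0.004,0],[0,0,0],0.025],[[0.045,0.012,0],[0,0,0.01],0.025],[[0.08,0.021,0],[0,0,0.02],0.025],[[0.115,0.03,0],[0,0,0.03],0.025],[[0.15,0.039,0],[0,0,0.04],0.025],[[0.185,0.048,0],[0,0,0.05],0.025],[[0.22,0.057,0],[0,0,0.06],0.025],[[0.255,0.066,0],[0,0,0.07],0.025],[[0.29,0.075,0],[0,0,0.08],0.025],[[0.32,0.083,0],[0,0,0.093],0.025],[[0.345,0.09,0],[0,0,0.093],0.025],[[0.36,0.094,0],[0,0,0.093],0.025],[[0.369,0.096,0],[0,0,0.093],0.025],[[0.369,0.096,0],[0,0,0.093],0.025],[[0.369,0.096,0],[0,0,0.093],0.025]]'
python3 - <<'E'
from g import *
rel([(521.3,76.1,z,TH) for z in (62,51)])
c=snap('scene','scene5'); i=c['image'][180:390,260:500][:,:,::-1]; cv2.imwrite('pics/crop6.png',cv2.resize(i,None,fx=2.8,fy=2.8,interpolation=cv2.INTER_CUBIC))
E
```

```text
t: 25.9
eef_pos: [0.5209, 0.0741, 0.1361]
tcp_rot: [[0.081, 0.997, 0.001], [0.997, -0.081, -0.003], [-0.003, 0.001, -1.0]]
contact_force: [0.4, -0.5, -0.8]
grip_width: 0.436
finger_force: 45.9
[[0.002,0.000,0.074],[0.001,0.003,-0.002]]
[[0.002,0.000,0.085],[0.001,0.003,-0.002]]
```

View pics/crop6.png

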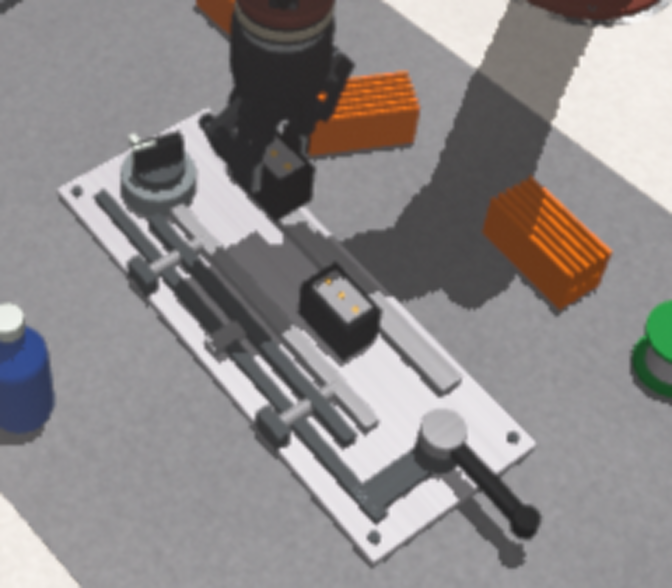

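m2 is held level at crop (285,175), with m1 in place at (340,305). I'll lower m2.

```bash
python3 -m creep '[[[0.002,0,0.02],[0,0.003,0],0.025],[[0.002,0,0.04],[0,0.003,0],0.025],[[0.002,0,0.055],[0,0.003,0],0.025],[[0.002,0,0.068],[0,0.003,0],0.025],[[0.002,0,0.077],[0,0.003,0],0.025],[[0.002,0,0.082],[0,0.003,0],0.025],[[0.002,0,0.082],[0,0.003,0],0.025],[[0.002,0,0.082],[0,0.003,0],0.025]]';python3 -m creep '[[[0,0,0.001],[0,0,0],0.025],[[0,0,0.002],[0,0,0],0.025],[[0,0,0.003],[0,0,0],0.025],[[0,0,0.003],[0,0,0],0.025],[[0,0,0.003],[0,0,0],0.025]]'
```

```text
t: 26.75
eef_pos: [0.522, 0.0775, 0.0547]
tcp_rot: [[0.079, 0.997, 0.003], [0.997, -0.079, 0.001], [0.001, 0.003, -1.0]]
contact_force: [0.9, 1.2, -0.9]
grip_width: 0.435
finger_force: 45.9
t: 27.25
eef_pos: [0.5216, 0.0777, 0.0513]
tcp_rot: [[0.079, 0.997, 0.002], [0.997, -0.079, 0.001], [0.001, 0.002, -1.0]]
contact_force: [0.1, -0.4, -1.6]
grip_width: 0.438
finger_force: 45.9
```

```bash
python3 -m creep '[[[0,0,0.001],[0,0,0],0.025],[[0,0,0.002],[0,0,0],0.025],[[0,0,0.002],[0,0,0],0.025]]'; python3 -m creep '[[[0,0,0.0005],[0,0,0],0.025],[[0,0,0.001],[0,0,0],0.025],[[0,0,0.001],[0,0,0],0.025]]'
```

```text
t: 27.55
eef_pos: [0.5217, 0.0777, 0.0498]
tcp_rot: [[0.079, 0.997, 0.002], [0.997, -0.079, 0.002], [0.002, 0.002, -1.0]]
contact_force: [-2.1, 0.8, 4.0]
grip_width: 0.437
finger_force: 46.5
t: 27.85
eef_pos: [0.5217, 0.0777, 0.0498]
tcp_rot: [[0.079, 0.997, 0.002], [0.997, -0.079, 0.002], [0.002, 0.002, -1.0]]
contact_force: [-3.8, 1.9, 13.0]
grip_width: 0.435
finger_force: 47.6
```

```bash
python3 -m creep '[[[0,0,-0.001],[0,0,0],0.042],[[0,0,-0.001],[0,0,0],0.05],[[0,0,-0.001],[0,0,0],0.06],[[0,0,-0.001],[0,0,0],0.07],[[0,0,-0.001],[0,0,0],0.07],[[0,0,-0.02],[0,0,0],0.07],[[0,0,-0.05],[0,0,0],0.07],[[0,0,-0.08],[0,0,0],0.06],[[0,0,-0.08],[0,0,0],0.06],[[0,0,-0.08],[0,0,0],0.06]]'
python3 - <<'E'
from g import *
from m import box,rect
c=load('top0');X=cloud(c)
B=box(c,318,362,232,275,.066,.09); k=np.array(rect(B)[0]); print(rect(B),B[:,2].mean())
im=c['image'].astype(int)
m=np.zeros(im.shape[:2],bool); m[232:275,318:365]=1
w=m&(im.min(2)>185)&(X[...,2]>.035); print(np.c_[np.argwhere(w),np.round(X[w]*1000),im[w]][:60])
D=box(c,318,365,232,275,.044,.058,False); print('disc',rect(D),cv2.minEnclosingCircle((D[:,:2]*1000).astype(np.float32)))
rel([(*k,130,70.2),(*k,74,70.2)])
E
```

```text
t: 28.85
eef_pos: [0.5216, 0.0778, 0.1286]
tcp_rot: [[0.079, 0.997, 0.003], [0.997, -0.079, 0.002], [0.002, 0.003, -1.0]]
contact_force: [-0.8, 0.3, -0.4]
grip_width: 0.698
finger_force: 0.0
(array([548.8, -39.4]), array([14. , 47.2]), 70.2) 0.07702067865650199
[[ 239.  326.  461.  -25. 1346.  194.  192.  195.]
 [ 243.  358.  461.  -25. 1346.  197.  195.  199.]
 [ 246.  361.  461.  -25. 1346.  200.  199.  201.]
 [ 253.  356.  548.  -77.   50.  190.  190.  191.]
 [ 254.  353.  546.  -70.   50.  186.  189.  187.]
 [ 254.  354.  546.  -73.   45.  191.  194.  192.]
 [ 254.  355.  546.  -75.   48.  194.  196.  195.]
 [ 254.  356.  546.  -77.   48.  197.  199.  197.]
 [ 254.  357.  546.  -79.   46.  201.  203.  202.]
 [ 255.  354.  543.  -72.   49.  188.  190.  189.]
 [ 255.  355.  543.  -75.   50.  194.  196.  195.]
 [ 255.  356.  544.  -77.   46.  196.  198.  197.]
 [ 255.  357.  544.  -79.   48.  199.  200.  199.]
 [ 256.  357.  542.  -80.   37.  192.  192.  193.]
 [ 268.  332.  461.  -25. 1346.  192.  191.  195.]
 [ 270.  348.  461.  -25. 1346.  205.  204.  208.]
 [ 274.  351.  461.  -25. 1346.  206.  204.  208.]]
disc (array([549.4, -40.1]), array([48.4, 65.2]), 29.1) ((547.7564086914062, -43.79316329956055), 35.69441604614258)
[[-0.115,0.036,-0.001],[0.003,0.000,-1.304]]
[[-0.115,0.036,0.055],[0.003,0.000,-1.304]]
```

```bash
python3 -m creep '[[[-0.01,0.003,0],[0,0,-0.12],0.05],[[-0.022,0.007,0],[0,0,-0.24],0.05],[[-0.034,0.011,0],[0,0,-0.36],0.05],[[-0.046,0.015,0],[0,0,-0.48],0.05],[[-0.058,0.019,0],[0,0,-0.6],0.05],[[-0.07,0.023,0],[0,0,-0.72],0.05],[[-0.082,0.027,0],[0,0,-0.84],0.05],[[-0.094,0.03,0],[0,0,-0.96],0.05],[[-0.105,0.033,0],[0,0,-1.08],0.05],[[-0.112,0.035,0],[0,0,-1.2],0.05],[[-0.115,0.036,0],[0,0,-1.304],0.05],[[-0.115,0.036,0],[0,0,-1.304],0.05],[[-0.115,0.036,0],[0,0,-1.304],0.05]]' 70
python3 - <<'E'
from g import *
from m import box,rect
rel([(548.8,-39.4,74,70.2)])
c=snap('scene','scene6')
for b in ((300,350,255,300),(345,405,270,320)):
    P=box(c,*b,.050,.065); print(rect(P))
E
```

```text
t: 30.15
eef_pos: [0.5475, -0.0397, 0.1271]
tcp_rot: [[-0.94, 0.341, -0.001], [0.341, 0.94, 0.002], [0.001, 0.002, -1.0]]
contact_force: [-0.4, 0.0, 0.3]
grip_width: 0.585
finger_force: 0.0
[[-0.001,0.001,0.053],[0.002,-0.001,-0.003]]
(array([537.9,  60.5]), array([22. , 14.2]), 48.2)
(array([530.5, 172.3]), array([63. , 40.9]), 85.6)
```

```bash
python3 -m creep '[[[-0.001,0.001,0.02],[0,0,0],0.05],[[-0.001,0.001,0.04],[0,0,0],0.05],[[-0.001,0.001,0.053],[0,0,0],0.05],[[-0.001,0.001,0.053],[0,0,0],0.05],[[-0.001,0.001,0.053],[0,0,0],0.05],[[-0.001,0.001,0.053],[0,0,0],0.03],[[-0.001,0.001,0.053],[0,0,0],0.018],[[-0.001,0.001,0.053],[0,0,0],0.005],[[-0.001,0.001,0.053],[0,0,0],0.005],[[-0.001,0.001,0.053],[0,0,0],0.005]]' 70
```

```text
t: 31.2
eef_pos: [0.55, -0.0396, 0.0762]
tcp_rot: [[-0.941, 0.34, 0.003], [0.34, 0.941, 0.001], [-0.003, 0.002, -1.0]]
contact_force: [-0.9, -0.4, 6.1]
grip_width: 0.146
finger_force: 69.0
```

```bash
python3 -m creep '[[[0,0,0],[0,0,0.08],0.005],[[0,0,0],[0,0,0.16],0.005],[[0,0,0],[0,0,0.24],0.005],[[0,0,0],[0,0,0.32],0.005],[[0,0,0],[0,0,0.4],0.005],[[0,0,0],[0,0,0.48],0.005],[[0,0,0],[0,0,0.56],0.005],[[0,0,0],[0,0,0.64],0.005],[[0,0,0],[0,0,0.72],0.005],[[0,0,0],[0,0,0.8],0.005],[[0,0,0],[0,0,0.88],0.005],[[0,0,0],[0,0,0.96],0.005],[[0,0,0],[0,0,1.04],0.005],[[0,0,0],[0,0,1.12],0.005],[[0,0,0],[0,0,1.2],0.005],[[0,0,0],[0,0,1.26],0.005],[[0,0,0],[0,0,1.29],0.005],[[0,0,0],[0,0,1.29],0.005],[[0,0,0],[0,0,1.29],0.005]]'; python3 -m creep '[[[0,0,0],[0,0,0],0.02],[[0,0,0],[0,0,0],0.035],[[0,0,0],[0,0,0],0.05],[[0,0,-0.03],[0,0,0],0.05],[[0,0,-0.06],[0,0,0],0.05],[[-0.03,-0.03,-0.09],[0,0,0],0.05],[[0.02,-0.07,-0.09],[0,0,0],0.05],[[0.06,-0.1,-0.09],[0,0,0],0.05],[[0.1,-0.12,-0.09],[0,0,0],0.05],[[0.1,-0.12,-0.09],[0,0,0],0.05],[[0.1,-0.12,-0.09],[0,0,0],0.05]]'
python3 - <<'E'
from g import *
from m import box,rect
for n in ('top7','top8'):
    c=snap('top',n)
    P=box(c,318,362,232,275,.066,.09); k=rect(P); print(k)
    for b in ((220,275,225,290),(270,315,230,295)): print(rect(box(c,*b,.045,.065)))
i=c['image'][190:310,130:380][:,:,::-1]; cv2.imwrite('pics/crop7.png',cv2.resize(i,None,fx=3.2,fy=3.2,interpolation=cv2.INTER_CUBIC))
E
```

```text
t: 33.1
eef_pos: [0.5479, -0.0411, 0.0762]
tcp_rot: [[0.066, 0.998, -0.001], [0.998, -0.066, -0.0], [-0.0, -0.001, -1.0]]
contact_force: [-5.1, -3.7, 8.9]
grip_width: 0.149
finger_force: 69.5
t: 34.2
eef_pos: [0.4357, 0.0706, 0.1651]
tcp_rot: [[0.059, 0.998, 0.002], [0.998, -0.059, 0.002], [0.002, 0.001, -1.0]]
contact_force: [-0.0, -0.2, -0.1]
grip_width: 0.582
finger_force: 0.0
(array([548.2, -39.5]), array([46.2, 14.2]), 85.7)
(array([529.9, 170.5]), array([60., 38.]), 85.4)
(array([522.3,  78.9]), array([60.1, 38.2]), 85.4)
(array([548.3, -39.5]), array([46.3, 14. ]), 86.4)
(array([529.9, 171.2]), array([61.6, 37.9]), 85.4)
(array([522.3,  78.9]), array([60.1, 38.3]), 85.5)
```

View pics/crop7.png

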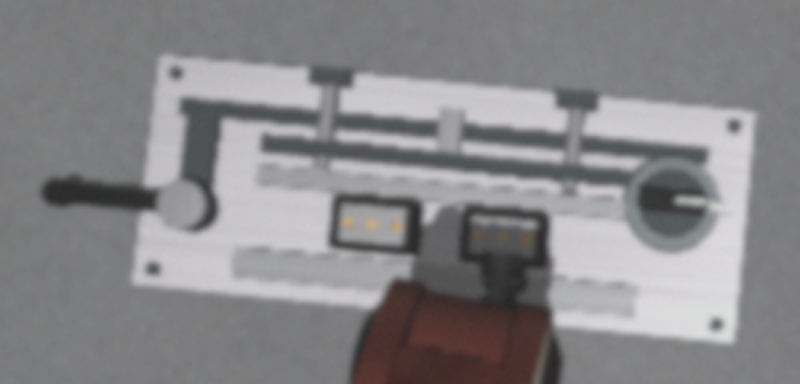

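The pointer at crop (690,201) lines up with the mark at (725,209), and both modules stand square. Measured, the pointer is at −94.0° and the mark at about −95°. Next I'll close the lever.

```bash
cat > lev.py <<'E'
from g import *
from m import box,rect
c=load('top8'); pvr=rect(box(c,170,205,240,270,.0537,.07)); print(pvr)
L=box(c,135,180,235,265,.036,.0535); print(rect(L))
pv=np.array(pvr[0])
def P(al,off,z,r=70):
    a=np.radians(al);u=np.array([np.cos(a),np.sin(a)]);n=np.array([u[1],-u[0]])
    p=pv+r*u+off*n; return (*p,z,al-90)
E
python3 - <<'E'
from lev import *
rel([P(85.5,45,160),P(85.5,45,50)])
E
```

```text
(array([542. , 308.2]), array([32. , 31.6]), 53.3)
(array([547.9, 363.9]), array([83.8, 18.1]), 86.6)
[[0.317,0.135,0.006],[0.003,-0.001,0.013]]
[[0.317,0.134,0.116],[0.003,-0.001,0.013]]
```

```bash
python3 -m creep '[[[0.03,0.012,0],[0,0,0],0],[[0.06,0.025,0],[0,0,0],0],[[0.095,0.04,0],[0,0,0],0],[[0.13,0.055,0],[0,0,0],0],[[0.165,0.07,0],[0,0,0],0],[[0.2,0.085,0],[0,0,0],0],[[0.235,0.1,0],[0,0,0],0],[[0.27,0.115,0],[0,0,0.013],0],[[0.3,0.128,0],[0,0,0.013],0],[[0.317,0.135,0],[0,0,0.013],0],[[0.317,0.135,0.01],[0,0,0.013],0],[[0.317,0.135,0.04],[0,0,0.013],0],[[0.317,0.134,0.07],[0,0,0.013],0],[[0.317,0.134,0.1],[0,0,0.013],0],[[0.317,0.134,0.114],[0,0,0.013],0],[[0.317,0.134,0.114],[0,0,0.013],0],[[0.317,0.134,0.114],[0,0,0.013],0]]' 40; sed -i "s/^pv=.*/pv=np.array([543,305.])/" lev.py
python3 - <<'E'
from lev import *
rel([P(al,22,50) for al in (85.5,90,95,100,105,110,115,120,125,130,135,140,145,150,155,160,165,170,175)])
E
```

```text
t: 36.0
eef_pos: [0.592, 0.3749, 0.0526]
tcp_rot: [[0.079, 0.997, 0.003], [0.997, -0.079, 0.001], [0.001, 0.003, -1.0]]
contact_force: [0.6, 0.8, -0.3]
grip_width: -0.002
finger_force: 0.0
(array([542. , 308.2]), array([32. , 31.6]), 53.3)
(array([547.9, 363.9]), array([83.8, 18.1]), 86.6)
[[-0.004,-0.021,0.003],[0.003,-0.001,-0.001]]
[[-0.002,-0.027,0.003],[0.003,-0.001,-0.079]]
[[-0.001,-0.033,0.003],[0.003,-0.001,-0.167]]
[[-0.000,-0.040,0.002],[0.003,-0.001,-0.254]]
[[-0.000,-0.046,0.002],[0.004,-0.001,-0.341]]
[[-0.001,-0.052,0.002],[0.004,-0.000,-0.429]]
[[-0.002,-0.059,0.002],[0.004,-0.000,-0.516]]
[[-0.003,-0.065,0.002],[0.004,-0.000,-0.603]]
[[-0.006,-0.071,0.002],[0.004,0.000,-0.690]]
[[-0.008,-0.077,0.002],[0.004,0.000,-0.778]]
[[-0.011,-0.082,0.002],[0.004,0.000,-0.865]]
[[-0.015,-0.088,0.002],[0.004,0.000,-0.952]]
[[-0.019,-0.093,0.002],[0.004,0.001,-1.039]]
[[-0.024,-0.097,0.002],[0.004,0.001,-1.127]]
[[-0.028,-0.101,0.002],[0.004,0.001,-1.214]]
[[-0.034,-0.105,0.002],[0.004,0.001,-1.301]]
[[-0.039,-0.108,0.002],[0.004,0.001,-1.388]]
[[-0.045,-0.111,0.002],[0.004,0.002,-1.476]]
[[-0.051,-0.113,0.002],[0.004,0.002,-1.563]]
```

```bash
python3 -m creep '[[[-0.004,-0.012,0.002],[0,0,0],0],[[-0.004,-0.021,0.002],[0,0,0],0],[[-0.002,-0.027,0.002],[0,0,-0.079],0],[[-0.001,-0.033,0.002],[0,0,-0.167],0],[[0,-0.04,0.002],[0,0,-0.254],0],[[0,-0.046,0.002],[0,0,-0.341],0],[[-0.001,-0.052,0.002],[0,0,-0.429],0],[[-0.002,-0.059,0.002],[0,0,-0.516],0],[[-0.003,-0.065,0.002],[0,0,-0.603],0],[[-0.006,-0.071,0.002],[0,0,-0.69],0],[[-0.008,-0.077,0.002],[0,0,-0.778],0],[[-0.011,-0.082,0.002],[0,0,-0.865],0],[[-0.015,-0.088,0.002],[0,0,-0.952],0],[[-0.019,-0.093,0.002],[0,0,-1.039],0],[[-0.024,-0.097,0.002],[0,0,-1.127],0],[[-0.028,-0.101,0.002],[0,0,-1.214],0],[[-0.034,-0.105,0.002],[0,0,-1.301],0],[[-0.039,-0.108,0.002],[0,0,-1.388],0],[[-0.045,-0.111,0.002],[0,0,-1.476],0],[[-0.045,-0.111,0.002],[0,0,-1.476],0]]'; python3 -m creep '[[[0,-0.002,0],[0,0,-0.05],0],[[0,-0.004,0],[0,0,-0.09],0],[[0,-0.006,0],[0,0,-0.09],0],[[0,-0.006,0],[0,0,-0.09],0]]'; python3 -m creep '[[[0,-0.001,0],[0,0,0],0],[[0,-0.002,0],[0,0,0],0],[[0,-0.003,0],[0,0,0],0],[[0,-0.003,0],[0,0,0],0]]'
```

```text
t: 38.0
eef_pos: [0.4797, 0.342, 0.0521]
tcp_rot: [[-0.985, 0.172, 0.01], [0.172, 0.985, 0.007], [-0.009, 0.009, -1.0]]
contact_force: [3.6, 2.6, 0.8]
grip_width: -0.001
finger_force: 1.7
t: 38.4
eef_pos: [0.4769, 0.3363, 0.0513]
tcp_rot: [[-0.997, 0.083, 0.006], [0.083, 0.997, 0.006], [-0.006, 0.006, -1.0]]
contact_force: [1.3, 4.8, 3.5]
grip_width: 0.002
finger_force: 2.5
t: 38.8
eef_pos: [0.4763, 0.3342, 0.0508]
tcp_rot: [[-0.997, 0.082, 0.006], [0.082, 0.997, 0.007], [-0.005, 0.007, -1.0]]
contact_force: [1.5, 6.6, 3.7]
grip_width: -0.003
finger_force: 3.3
```

```bash
python3 -m creep '[[[0,-0.001,0],[0,0,0],0],[[0,-0.002,0],[0,0,0],0],[[0,-0.003,0],[0,0,0],0],[[0,-0.003,0],[0,0,0],0]]'; python3 -m creep '[[[0,-0.001,0],[0,0,0],0],[[0,-0.002,0],[0,0,0],0],[[0,-0.003,0],[0,0,0],0],[[0,-0.003,0],[0,0,0],0]]';python3 -m creep '[[[0,-0.001,0],[0,0,0],0],[[0,-0.002,0],[0,0,0],0],[[0,-0.003,0],[0,0,0],0],[[0,-0.003,0],[0,0,0],0]]'
```

```text
t: 39.2
eef_pos: [0.4763, 0.334, 0.051]
tcp_rot: [[-0.997, 0.08, 0.007], [0.08, 0.997, 0.011], [-0.007, 0.012, -1.0]]
contact_force: [1.5, 10.7, 0.8]
grip_width: -0.001
finger_force: 5.2
t: 39.6
eef_pos: [0.4762, 0.3338, 0.0511]
tcp_rot: [[-0.997, 0.079, 0.009], [0.079, 0.997, 0.016], [-0.008, 0.016, -1.0]]
contact_force: [2.8, 13.9, -1.4]
grip_width: 0.005
finger_force: 7.0
t: 40.0
eef_pos: [0.4762, 0.3336, 0.0513]
tcp_rot: [[-0.997, 0.077, 0.011], [0.077, 0.997, 0.02], [-0.009, 0.021, -1.0]]
contact_force: [2.1, 17.2, -2.6]
grip_width: -0.001
finger_force: 8.9
```

At the closed stop: the force keeps rising without motion. I'll back off, lift clear and check.

```bash
python3 -m creep '[[[0,0.01,0],[0,0,0],0],[[0,0.025,0],[0,0,0],0],[[0,0.04,0],[0,0,0],0],[[0,0.04,-0.03],[0,0,0],0],[[0,0.05,-0.07],[0,0,0],0],[[0,0.08,-0.11],[0,0,0],0],[[0,0.12,-0.13],[0,0,0],0],[[0,0.15,-0.13],[0,0,0],0],[[0,0.17,-0.13],[0,0,0],0],[[0,0.17,-0.13],[0,0,0],0]]'
python3 - <<'E'
from g import *
from m import box,rect
c=snap('top','top9')
print('knob',rect(box(c,318,362,232,275,.066,.09)))
for b in ((220,275,225,290),(270,315,230,295)):
    P=box(c,*b,.045,.065); print(rect(P),P[:,2].mean())
L=box(c,165,205,225,305,.036,.0535); q=L[L[:,0]<.52]; print('lever',rect(q))
S=box(c,463,535,240,302,.045,.075,False); print('sink',rect(S),S[:,2].max())
i=c['image'][190:310,150:550][:,:,::-1]; cv2.imwrite('pics/crop8.png',cv2.resize(i,None,fx=2,fy=2,interpolation=cv2.INTER_CUBIC))
E
```

```text
t: 41.0
eef_pos: [0.486, 0.4945, 0.1786]
tcp_rot: [[-0.997, 0.078, -0.001], [0.078, 0.997, 0.001], [0.001, 0.001, -1.0]]
contact_force: [-1.2, -0.0, 0.4]
grip_width: 0.003
finger_force: 0.0
knob (array([548.3, -39.5]), array([46.3, 14.3]), 86.4)
(array([525.1, 171.2]), array([60.4, 38.1]), 85.6) 0.05769724004266711
(array([517.4,  79.2]), array([59.9, 38.2]), 85.2) 0.0577298141538803
lever (array([481.7, 311.3]), array([18.8, 75.1]), 84.3)
sink (array([ 515.7, -405.7]), array([ 45.9, 100.9]), 5.1) 0.06232078539198782
```

View pics/crop8.png

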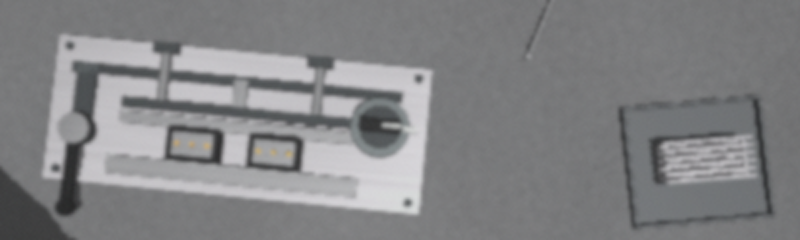

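```bash
python3 -c "
from workcell import r
print(r.close_job())"
```

```text
the job is handed in; nothing more can be done
None
```

I handed the job in at about 41 s of robot time, and the last camera check matched the task. The heat sink stands in the tray, and both modules (only two were present) are clamped square against the fixed jaw. The knob pointer measured within about 1–2° of its mark, and the lever is at its closed stop.

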